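# Set the photometer's cell-changer rod to its middle click

## Robot

A 6-joint arm with a two-finger parallel gripper is mounted at the origin on the work surface. World frame = base frame: x ahead of the robot, y to its left, z up, the work surface at z = 0. Lengths are in m, angles in rad, forces in N, time in s.
With the tool pointing down it reaches from about 0.3 to 0.775 m from the base axis. Payload 14.6 kg.
Tool frame: the origin (TCP) lies midway between the tips of the shut fingers; the grasp point (between the pads) lies 19 mm behind it (ctrl.tcp_to_grasp is the distance from the TCP to the grasp point, in m); x points along the fingers, y is the direction in which the jaws open and shut, and the axes are right-handed (so a half turn about x gives the same grasp; the last joint's range is limited). The gripper opens to 94 mm and grips with 3 to 60 N. Pads are 16 mm wide; open, the fingers measure 119 mm over their backs; the gripper's body (75 mm by 177 mm) begins 78 mm behind the grasp point.
Start: joints at [-1.404, 0.3, 1.521, -0, 1.321, -0.067], TCP at [0.127, -0.535, 0.205] pointing down, gripper open.
Joint ranges: [-3.03, 3.03], [-0.79, 2.21], [0.23, 2.52], [-1.04, 4.18], [0, 3.07], [-2.55, 2.55]. Speed limits (rad/s): [2.22, 2.22, 2.57, 3.14, 3.14, 3.14].

## Interface

Orientations are given as [roll, pitch, yaw] about the fixed x, y, z axes, in that order (R = Rz(yaw) Ry(pitch) Rx(roll)).
In Python, from station import ctrl gives the robot as it stands.
- The arm moves only by the tool jog_arm, never from a script. Its argument "rows" is one flat list of numbers, 7 for each row, row after row: the shift along the world's x, y, z in m, then the turn, a rotation vector about the world's x, y, z in degrees, then the closure, from 0 (fully open) to 1 (shut). A call has 1 to 8 rows; each row shifts and turns the commanded pose from where the row before left it; what a row does not reach is not made up. A row lasts 1/12 s, in which the tool goes at most 41.7 mm and 7.16 degrees, less where a joint would pass 70% of its speed; a pose out of reach is approached as far as the arm can. A call with a gripper value outside its range is refused whole. The fingers move at their own pace and stop on an object; "squeeze" is the grip in N (left out, the last holds). Time passes only in rows, so rows that do not move let the fingers close. It gives the time, the measured TCP pose, the force and the opening at its end, in the units of the state.
- ctrl.get_obs(): the state, without advancing time (a new reading comes with each control period).
- ctrl.camera(name): name is "side" or "top" or "wrist"; returns (picture, depth): 400x640x3 uint8, red, green, blue; 400x640 float32, m along the optical axis (not along the pixel's ray), 0 where there is no reading.
- ctrl.camera_model(name): a dict with "K" (3x3 intrinsics, pixels), "dist" ([k1, k2, p1, p2, k3] as OpenCV has them; the pictures are not rectified), "extrinsics" (4x4, takes a point from camera to world coordinates). Camera axes: x right, y down, z forward; pixel columns grow to the right and rows downward; lengths in m; the calibration is good to about 2 mm. A picture is of the moment at which its call begins: read the wrist's pose just before it. camera_model takes no time and is no camera call; for the wrist camera it gives the pose at the moment of the call.
- ctrl.hand_in(): hands the job in, once; it reports no verdict.
The state is a dict: "time_s": time; "qpos": joint angles; "joint_vel": joint speeds; "tau": joint torques, N m; "ee_pos": TCP position; "eef_rot": TCP orientation; "force": force on the tool from outside, world axes, zero at the start; "moment": the same for the moment, N m; "grip_width": finger opening in m.
Only numpy, scipy, OpenCV 4.12 (cv2) and the standard library are available. Lean on these libraries where they do the work, as an engineer would, in place of code of your own. Each camera call takes 0.05 s, during which the arm holds its last target.

## Task

Bring the second cell into the beam of the bench photometer: loosen the clamp knob on its top by turning it anticlockwise most of a quarter turn, pull the push-pull rod at its front out until it clicks into its middle position and let it settle there, then turn the clamp knob clockwise until it is tight again and let go. Do not upset or push about the bottle, the pipette cup, the tube rack or the basket.

Things in the scene. Friction and masses are not known exactly. Their poses are not given: they have to be found in the camera images.
- photometer: White bench instrument, fixed to the bench, 320 mm deep, 220 mm wide, 100 mm high. Origin at bench height at the middle of the front face; its x points from the front (robot side) into the instrument, y to the left, z up. The rod, clamp knob and detent pin all lie on its y = 0 line. A grey cover, 7 mm high, lies on its top from x = 195 to 305 mm.
- rod_knob (a point): Centre of the black round knob (36 mm diameter, 36 mm long, axis along the instrument's x) on the end of the square 12 mm steel push-pull rod that comes out of the front face, 62 mm above the bench. With the rod fully in, this point is 48 mm in front of the front face; the rod slides straight along the instrument's x.
- clamp_knob (a point): Grip point of the black clamp knob on top of the instrument: on its upright turning axis, 70 mm behind the front face, 134 mm above the bench. The knob is an upright bar 64 mm long, 15 mm thick, its top 152 mm above the bench (the bar rises from 113 mm), on a 48 mm disc. Tight, the bar lies along the instrument's x; this point's x axis runs along the bar.
- clamp (a joint): Angle of the clamp knob, rad: 0 = tight (stop), growing anticlockwise seen from above to 1.57 = fully loose (stop). The rod is free above about 0.7. It turns against about 0.2 to 0.3 N m and stays where it is left.
- pin (a joint): Lift of the steel detent pin (9 mm thick) above its seat, m: about 0.0045 with the rod anywhere off the click, 0 in the click. There the pin drops into a V notch 14 mm wide: the rod first pulls itself on by some 6 mm (with 5 to 12 N), then takes 10 to 16 N in all to be moved on or back. Let go within 4 mm of the click, the rod centres itself.
- pin_top (a point): Top of that pin, standing out of the instrument's top 160 mm behind the front face: about 115 mm above the bench off the click, 110 mm in the click. Not to be handled.
- bottle: Brown glass bottle, 64 mm diameter, 150 mm high; origin under its centre. Bystander.
- pipette_cup: Green plastic cup, 76 mm diameter, 100 mm high, with clear droppers sticking out to 165 mm; origin under its centre. Bystander.
- tube_rack: Metal rack of test tubes, 75 by 170 mm (its y is the long way), 107 mm high; origin under its centre. Bystander.
- basket: Pink open plastic basket, 150 by 110 mm, 70 mm high; origin under its centre. Bystander.
- rod (a joint): Travel of the push-pull rod, m: 0 = fully in (stop), 0.1 = fully out (stop); starts below 0.012. It has one click position between the stops, somewhere from 0.028 to 0.078, not marked and different each time. Clamp tight: it will not slide. Loose: drags with about 3 N.

How it is judged:
By the outcome, as a careful person would: the job done as asked, in the order asked, and still so for the second after the job is handed in, with the robot touching nothing.
It also fails if it takes over 69 s, if anything falls off the work surface, if the arm or the gripper's body presses on something with over 40 N, if the wrist force passes 120 N, or if a joint passes its speed limit or range.

## Working session

There is one attempt and no reset: what is moved stays moved. The work goes in short steps, Python scripts to look and compute and a tool call to move; the robot and the scene stay as the last step left them, time stands still between calls to the robot, and variables do not carry over. Pictures are saved under pics/ and viewed, and the job is handed in when it is done.

Besides the shell and the picture viewer there is one more tool, called after "Call:" as name(argument=value, ...) on one line, values as JSON. jog_arm: Moves the arm, as the interface text tells. Its arguments: {"type":"object","properties":{"rows":{"type":"array"},"squeeze":{"type":"number"}},"required":["rows"]}

```bash
ls; mkdir -p pics; python3 - <<'E'
from station import ctrl
import cv2,numpy as np
print(ctrl.get_obs()); print(ctrl.tcp_to_grasp)
for n in ("side","top","wrist"):
    m=ctrl.camera_model(n)
    print(n,np.round(m["K"],1).tolist(),np.round(m["dist"],3),np.round(m["extrinsics"],4).tolist())
for n in ("side","top"):
    p,d=ctrl.camera(n)
    cv2.imwrite(f"pics/{n}0.png",p[:,:,::-1]); np.save(f"pics/{n}0.npy",d)
E
```

```text
pics
{'time_s': 0.0, 'qpos': array([-1.40363405e+00,  3.00472815e-01,  1.52157286e+00,  9.52995672e-06,
        1.32071743e+00, -6.66159894e-02]), 'joint_vel': array([-5.46094559e-04, -1.65173784e-03,  1.52535167e-04,  7.53185998e-06,
        1.67914002e-03, -9.01408408e-04]), 'tau': array([ 1.55539987e-03, -5.31806445e+01, -3.52734089e+01,  7.09376112e-02,
        2.44841102e-02, -9.99825852e-05]), 'ee_pos': array([ 0.12735702, -0.53477991,  0.20488887]), 'eef_rot': array([-1.64529866,  1.56962584,  1.73006989]), 'force': array([-0.20407031,  0.48247864,  1.0290042 ]), 'moment': array([ 0.01696648, -0.02102215, -0.0464484 ]), 'grip_width': 0.09384751328045918}
0.0188
side [[516.4, 0.0, 319.0], [0.0, 516.4, 192.4], [0.0, 0.0, 1.0]] [0.045 0.    0.    0.    0.   ] [[0.945, -0.1824, 0.2714, 0.3212], [-0.3268, -0.4963, 0.8043, -0.8807], [-0.012, -0.8488, -0.5286, 0.7001], [0.0, 0.0, 0.0, 1.0]]
top [[489.6, 0.0, 316.3], [0.0, 489.6, 202.0], [0.0, 0.0, 1.0]] [-0.085  0.     0.     0.     0.   ] [[0.0129, -0.9925, 0.1218, 0.4862], [-0.9999, -0.0141, -0.0085, 0.0447], [0.0102, -0.1216, -0.9925, 1.2411], [0.0, 0.0, 0.0, 1.0]]
wrist [[316.6, 0.0, 320.4], [0.0, 316.6, 201.7], [0.0, 0.0, 1.0]] [-0.014  0.     0.     0.     0.   ] [[0.2321, -0.9426, -0.2399, 0.1965], [-0.9727, -0.2255, -0.0551, -0.5174], [-0.0022, 0.2462, -0.9692, 0.385], [0.0, 0.0, 0.0, 1.0]]
```

View pics/top0.png

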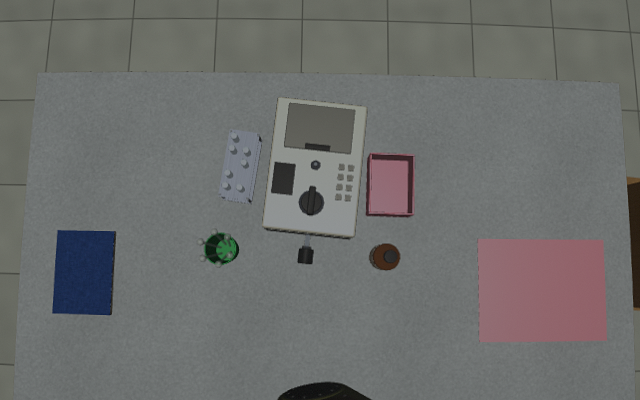

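View pics/side0.png

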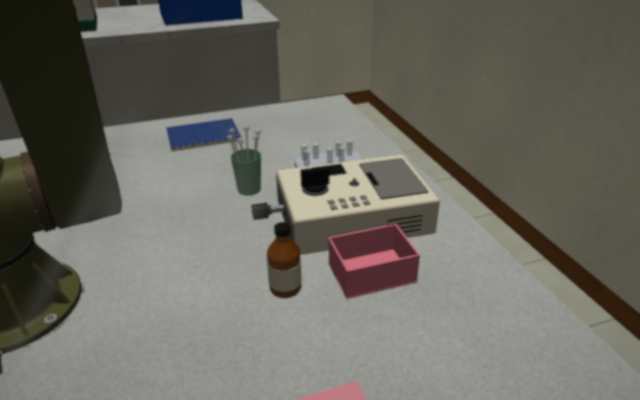

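The top picture shows the instrument (corners about (279,97), (367,105), (354,238), (263,229)), the clamp knob near (311,200), the pin at (315,165), and the rod knob at (305,256). The cup is at (220,248) and the bottle at (385,257). I'll enlarge it.

```bash
cat > h.py <<'E'
import numpy as np,cv2
def ray(m,uv):
    uv=np.array(uv,float).reshape(-1,1,2)
    n=cv2.undistortPoints(uv,m["K"],m["dist"]).reshape(-1,2)
    return np.c_[n,np.ones(len(n))]
def at_z(m,uv,z):
    r=ray(m,uv);E=m["extrinsics"];d=r@E[:3,:3].T;o=E[:3,3]
    return o+d*((np.broadcast_to(z,len(d))-o[2])/d[:,2])[:,None]
def at_depth(m,uv,D):
    r=ray(m,uv);out=[]
    E=m["extrinsics"]
    dep=np.array([np.median(D[int(v)-1:int(v)+2,int(u)-1:int(u)+2]) for u,v in uv])
    return (r*dep[:,None])@E[:3,:3].T+E[:3,3]
def proj(m,P):
    E=np.linalg.inv(m["extrinsics"]);P=np.array(P,float).reshape(-1,3)
    return cv2.projectPoints(P,cv2.Rodrigues(E[:3,:3])[0],E[:3,3],m["K"],m["dist"])[0].reshape(-1,2)
E
python3 - <<'E'
import cv2
p=cv2.imread("pics/top0.png")
cv2.imwrite("pics/top0c.png",cv2.resize(p[85:285,195:420],None,fx=3,fy=3,interpolation=cv2.INTER_CUBIC)[:600])
E
```

```text
(no output)
```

View pics/top0c.png

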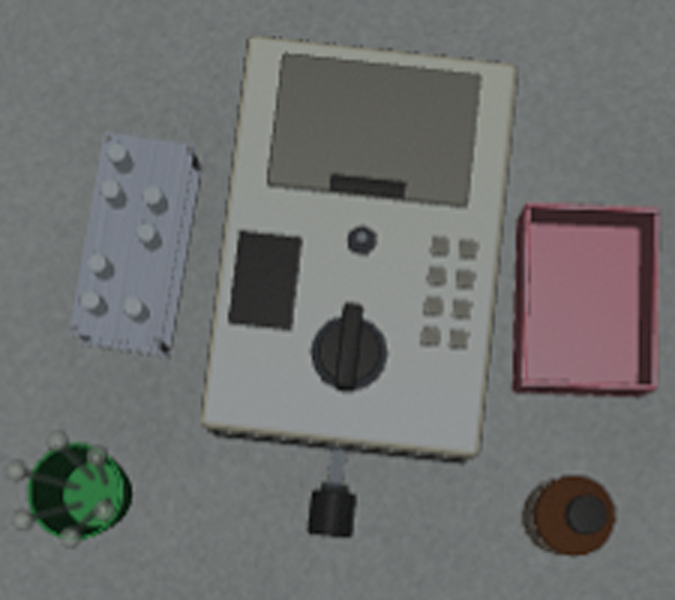

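```bash
python3 - <<'E'
from station import ctrl
from h import *
m=ctrl.camera_model("top");D=np.load("pics/top0.npy")
c=lambda L:[(u/3+195-1/3,v/3+85-1/3) for u,v in L]
cor=at_z(m,c([(250,39),(516,67),(477,453),(206,428)]),.1)
print("corners",cor.round(4).tolist())
for i in range(4):print(np.linalg.norm(cor[i]-cor[(i+1)%4]))
l=(cor[0]+cor[1])/2-(cor[2]+cor[3])/2; print("yaw len",np.degrees(np.arctan2(l[1],l[0])), "wid yaw",np.degrees(np.arctan2(*( (cor[0]+cor[3]-cor[1]-cor[2])[[1,0]])))-90)
print("front mid",(cor[2]+cor[3])/2)
print("bar",at_z(m,c([(353,303),(347,390)]),.152),"disc",at_z(m,c([(349,352)]),.113))
print("pin",at_z(m,c([(362,239)]),.115))
print("rodknob",at_z(m,c([(334,485),(332,535),(332,511)]),.08), at_z(m,c([(310,511),(356,511)]),.065))
print("depth: knob,bar,instr,bench", at_depth(m,c([(332,511),(350,350),(290,400),(420,540)]),D))
# bystanders
print("bottle top",at_z(m,c([(587,515)]),.15),"cup",at_z(m,c([(80,490)]),.1),"rack",at_z(m,c([(107,137),(195,152),(165,352),(75,335)]),.09))
E
```

```text
corners [[0.8792, 0.131, 0.1], [0.8593, -0.0838, 0.1], [0.5483, -0.0532, 0.1], [0.5649, 0.1578, 0.1]]
0.2156891905093018
0.312525559267177
0.21165147081644883
0.31550071058696916
yaw len -5.251649576370341 wid yaw -4.895170684989807
front mid [0.55656938 0.05231709 0.1       ]
bar [[0.65668089 0.04483609 0.152     ]
 [0.59108368 0.04839166 0.152     ]] disc [[0.62438932 0.04740127 0.113     ]]
pin [[0.71309716 0.03852672 0.115     ]]
rodknob [[0.52267409 0.05780553 0.08      ]
 [0.48346621 0.05878432 0.08      ]
 [0.50224452 0.05906982 0.08      ]] [[0.502214   0.07678108 0.065     ]
 [0.50270703 0.04013383 0.065     ]]
depth: knob,bar,instr,bench [[ 0.50223964  0.05906546  0.08035226]
 [ 0.62116713  0.0465828   0.15167061]
 [ 0.58738404  0.09275648  0.10290094]
 [ 0.48005522 -0.01408211  0.00214658]]
bottle top [[ 0.50056346 -0.13088497  0.15      ]] cup [[0.5152444  0.25447572 0.1       ]] rack [[0.79905405 0.24506648 0.09      ]
 [0.78748705 0.17363055 0.09      ]
 [0.62515007 0.19276192 0.09      ]
 [0.63769456 0.26459333 0.09      ]]
```

```bash
cat >> h.py <<'E'
from scipy.spatial.transform import Rotation as Rn
Y=np.radians(-5.2);U=np.array([np.cos(Y),np.sin(Y),0])
def toolR(o): return Rn.from_euler('xyz',o['eef_rot']).as_matrix()
def yang(o): # jaw axis angle deg relative to instrument y
    R=toolR(o);a=np.degrees(np.arctan2(R[1,1],R[0,1])-Y)-90
    return (a+90)%180-90
def rep():
    from station import ctrl
    o=ctrl.get_obs();R=toolR(o)
    print("t%.2f"%o['time_s'],"p",o['ee_pos'].round(4),"F",o['force'].round(2),"M",o['moment'].round(3),"w%.4f"%o['grip_width'],"jaw vs instr y %.2f"%yang(o),"tool x",R[:,0].round(4),"q",o['qpos'].round(3))
    return o
E
python3 - <<'E'
from h import *
o=rep()
print("to clamp",np.array([.624,.0468,.119])-o['ee_pos'])
E
```

```text
t0.10 p [ 0.1274 -0.5348  0.2049] F [-0.42 -0.07  1.75] M [ 0.035 -0.022 -0.032] w0.0938 jaw vs instr y 18.60 tool x [-2.e-04  1.e-03 -1.e+00] q [-1.404  0.3    1.522 -0.     1.321 -0.067]
to clamp [ 0.49661394  0.58159986 -0.085928  ]
```

Call:
jog_arm(rows=[0.02,0.024,0,0,0,-0.8,0,0.02,0.024,0,0,0,-0.8,0,0.02,0.024,0,0,0,-0.8,0,0.02,0.024,0,0,0,-0.8,0,0.02,0.024,0,0,0,-0.8,0,0.02,0.024,0,0,0,-0.8,0,0.02,0.024,0,0,0,-0.8,0,0.02,0.024,0,0,0,-0.8,0], squeeze=60)

```text
time_s: 0.77
ee_pos: [0.288, -0.3416, 0.2053]
eef_rot: [-1.077, 1.57, 2.185]
force: [0.2, -0.7, 0.6]
grip_width: 0.0941
```

Call:
jog_arm(rows=[0.02,0.024,0,0,0,-0.8,0,0.02,0.024,0,0,0,-0.8,0,0.02,0.024,0,0,0,-0.8,0,0.02,0.024,0,0,0,-0.8,0,0.02,0.024,0,0,0,-0.8,0,0.02,0.024,0,0,0,-0.8,0,0.02,0.024,0,0,0,-0.8,0,0.02,0.024,0,0,0,-0.8,0])

```text
time_s: 1.43
ee_pos: [0.4481, -0.1496, 0.2053]
eef_rot: [-0.403, 1.57, 2.749]
force: [0.0, -0.5, 0.3]
grip_width: 0.0939
```

Call:
jog_arm(rows=[0.02,0.024,0,0,0,-0.8,0,0.02,0.024,0,0,0,-0.8,0,0.02,0.024,0,0,0,-0.8,0,0.02,0.024,0,0,0,-0.8,0,0.02,0.024,0,0,0,-0.8,0,0.02,0.024,0,0,0,-0.8,0,0.02,0.024,0,0,0,-0.8,0,0,0,0,0,0,0,0])

```text
time_s: 2.1
ee_pos: [0.5891, 0.0206, 0.2045]
eef_rot: [-0.639, 1.57, 2.418]
force: [-0.1, 0.1, -0.6]
grip_width: 0.094
```

```bash
python3 - <<'E'
from h import *
from station import ctrl
m=ctrl.camera_model("wrist");o=rep()
p,d=ctrl.camera("wrist")
import pickle;pickle.dump(m,open("pics/w1.pkl","wb"));cv2.imwrite("pics/w1.png",p[:,:,::-1])
print("to clamp",np.array([.624,.0468,.119])-o['ee_pos'])
E
```

```text
t2.10 p [0.5891 0.0206 0.2045] F [-0.08  0.09 -0.56] M [ 0.004  0.045 -0.013] w0.0940 jaw vs instr y 0.32 tool x [-8.e-04  7.e-04 -1.e+00] q [-2.700e-02  3.900e-01  1.404e+00  1.000e-03  1.349e+00  1.628e+00]
to clamp [ 0.03486591  0.02615975 -0.08545964]
```

View pics/w1.png

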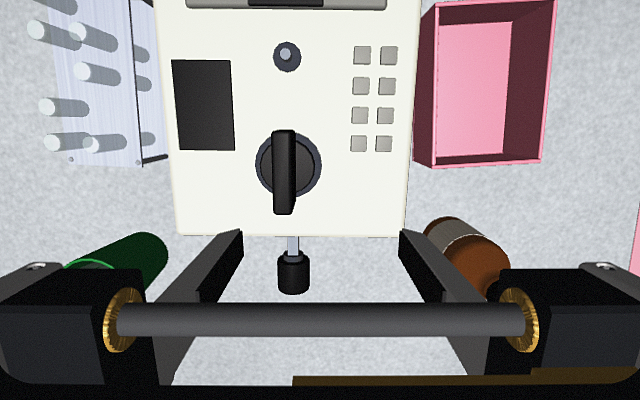

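The wrist picture shows the bar from (284,130) to (284,212), the pin head at (287,54), and the rod knob around (293,272). I'll cross-check with these.

```bash
python3 - <<'E'
from h import *
import pickle;m=pickle.load(open("pics/w1.pkl","rb"))
p=cv2.imread("pics/w1.png")
cv2.imwrite("pics/w1c.png",cv2.resize(p[30:300,160:420],None,fx=2.2,fy=2.2,interpolation=cv2.INTER_CUBIC))
print("cam",m["extrinsics"][:3,3])
print("pin",at_z(m,[(287,53)],.115),"bar mid-x",at_z(m,[(284,132),(284,190)],.152),"disc",at_z(m,[(255,166),(322,166)],.113))
print("knob",at_z(m,[(277,268),(310,268)],.062))
print("front corners",at_z(m,[(178,235),(403,238)],.1))
print("predict pin,bar ends,knob",proj(m,[(.713,.0385,.115),(.6559,.0439,.152),(.5921,.0497,.152),(.5023,.0587,.08)]))
E
```

```text
cam [0.66001851 0.01553702 0.38449397]
pin [[0.71405492 0.03776943 0.115     ]] bar mid-x [[0.65461814 0.0426217  0.152     ]
 [0.61227861 0.04741799 0.152     ]] disc [[0.6273851  0.07528203 0.113     ]
 [0.62249706 0.01779864 0.113     ]]
knob [[0.50633526 0.07756054 0.062     ]
 [0.50327719 0.04099429 0.062     ]]
front corners [[ 0.56644649  0.16065834  0.1       ]
 [ 0.54539123 -0.0534925   0.1       ]]
predict pin,bar ends,knob [[286.22436018  54.52593691]
 [282.02891115 130.33554936]
 [284.01590368 215.89029021]
 [292.86382438 277.76838734]]
```

View pics/w1c.png

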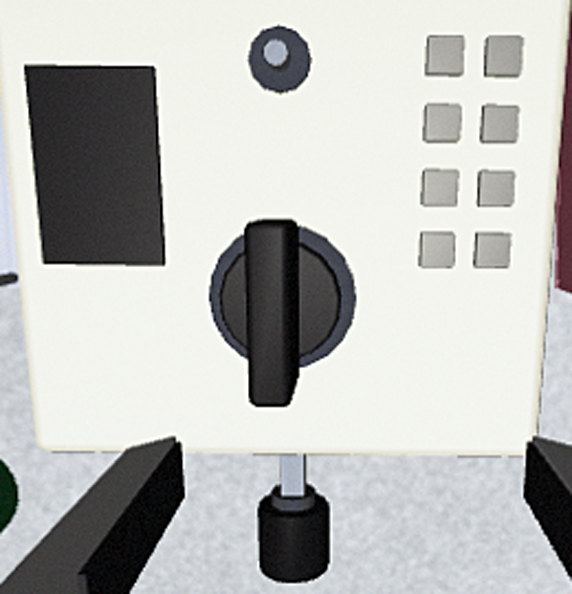

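Call:
jog_arm(rows=[0.0175,0.013,0,0,0,-0.3,0,0.0175,0.0125,0,0,0,0,0,0,0,-0.014,0,0,0,0,0,0,-0.014,0,0,0,0,0,0,-0.014,0,0,0,0,0,0,-0.014,0,0,0,0,0,0,-0.014,0,0,0,0,0,0,-0.014,0,0,0,0])

```text
time_s: 2.82
ee_pos: [0.6218, 0.0415, 0.1207]
eef_rot: [0.313, 1.57, -2.922]
force: [0.2, -0.5, 0.1]
grip_width: 0.0941
```

Call:
jog_arm(rows=[0,0,0,0,0,0,0.3,0,0,0,0,0,0,0.5,0,0,0,0,0,0,0.6,0,0,0,0,0,0,0.65], squeeze=20)

```text
time_s: 3.15
ee_pos: [0.6227, 0.0422, 0.1226]
eef_rot: [-3.065, 1.569, -0.016]
force: [-0.0, -0.2, -0.8]
grip_width: 0.0706
```

```bash
python3 - <<'E'
from h import *
rep()
E
```

```text
t3.15 p [0.6227 0.0422 0.1226] F [-0.02 -0.24 -0.82] M [ 0.006 -0.02   0.006] w0.0706 jaw vs instr y -0.12 tool x [ 0.0015 -0.     -1.    ] q [ 0.009  0.536  1.386 -0.     1.217  1.673]
```

Call:
jog_arm(rows=[0.0012,0.004,-0.003,0,0,0,0.65,0,0,0,0,0,0,0.7,0,0,0,0,0,0,0.8,0,0,0,0,0,0,0.9,0,0,0,0,0,0,1,0,0,0,0,0,0,1], squeeze=20)

```text
time_s: 3.65
ee_pos: [0.6236, 0.0465, 0.1185]
eef_rot: [2.864, 1.571, -0.37]
force: [0.1, -0.2, 0.6]
grip_width: 0.0311
```

```bash
python3 - <<'E'
from h import *
rep()
E
```

```text
t3.65 p [0.6236 0.0465 0.1185] F [ 0.15 -0.19  0.64] M [-0.026 -0.027  0.008] w0.0311 jaw vs instr y -0.10 tool x [ 0. -0. -1.] q [ 0.016  0.544  1.385 -0.     1.213  1.679]
```

Call:
jog_arm(rows=[0,0,0,0,0,0,1,0,0,0,0,0,0,1,0,0,0,0,0,0,1,0,0,0,0,0,0,1], squeeze=30)

```text
time_s: 3.98
ee_pos: [0.6237, 0.0468, 0.1185]
eef_rot: [-1.894, 1.57, 1.155]
force: [-0.4, 3.1, 0.8]
grip_width: 0.0147
```

Call:
jog_arm(rows=[0,0,0,0,0,0,1,0,0,0,0,0,0,1], squeeze=60)

```text
time_s: 4.15
ee_pos: [0.6236, 0.0467, 0.1185]
eef_rot: [-1.816, 1.57, 1.233]
force: [-0.2, 4.3, 0.6]
grip_width: 0.0151
```

```bash
python3 - <<'E'
from h import *
rep()
E
```

```text
t4.15 p [0.6236 0.0467 0.1185] F [-0.22  4.32  0.62] M [ 0.692 -0.07  -0.129] w0.0151 jaw vs instr y -0.10 tool x [ 1.e-04  4.e-04 -1.e+00] q [0.016 0.544 1.385 0.    1.213 1.679]
```

Call:
jog_arm(rows=[0,0.0005,0,0,0,3,1,0,0,0,0,0,5,1,0,0,0,0,0,5,1,0,0,0,0,0,5,1,0,0,0,0,0,5,1,0,0,0,0,0,5,1,0,0,0,0,0,5,1,0,0,0,0,0,5,1])

```text
time_s: 4.82
ee_pos: [0.6238, 0.0462, 0.1185]
eef_rot: [1.433, 1.57, -1.134]
force: [1.8, -2.0, 0.4]
grip_width: 0.0146
```

```bash
python3 - <<'E'
from h import *
rep()
E
```

```text
t4.82 p [0.6238 0.0462 0.1185] F [ 1.82 -2.01  0.44] M [-0.554 -0.423 -0.219] w0.0146 jaw vs instr y 38.11 tool x [ 5.0e-04 -1.1e-03 -1.0e+00] q [ 1.600e-02  5.440e-01  1.385e+00 -1.000e-03  1.212e+00  1.013e+00]
```

Call:
jog_arm(rows=[0,0,0,0,0,5,1,0,0,0,0,0,5,1,0,0,0,0,0,5,1,0,0,0,0,0,5,1,0,0,0,0,0,5,1,0,0,0,0,0,5,1,0,0,0,0,0,5,1,0,0,0,0,0,0,1])

```text
time_s: 5.48
ee_pos: [0.6243, 0.0458, 0.1185]
eef_rot: [1.224, 1.568, -0.731]
force: [5.6, -4.2, -2.1]
grip_width: 0.0148
```

```bash
python3 - <<'E'
from h import *
rep()
E
```

```text
t5.48 p [0.6243 0.0458 0.1185] F [ 5.62 -4.23 -2.13] M [-0.842 -1.135  0.172] w0.0148 jaw vs instr y 73.19 tool x [ 0.0017 -0.0016 -1.    ] q [ 0.015  0.544  1.384 -0.002  1.211  0.4  ]
```

Call:
jog_arm(rows=[0,0,0,0,0,0,0.5,0,0,0,0,0,0,0,0,0,0,0,0,0,0,0,0,0,0,0,0,0,0,0.012,0,0,0,0,0,0,0.02,0,0,0,0,0,0,0.03,0,0,0,0,0,0,0.03,0,0,0,0], squeeze=60)

```text
validation failed for argument at $.ro...
```

```bash
python3 - <<'E'
from h import *
from station import ctrl
o=rep()
p,d=ctrl.camera("wrist")
cv2.imwrite("pics/w2.png",p[:,:,::-1])
E
```

```text
t5.48 p [0.6243 0.0458 0.1185] F [ 5.62 -4.23 -2.13] M [-0.842 -1.135  0.172] w0.0148 jaw vs instr y 73.19 tool x [ 0.0017 -0.0016 -1.    ] q [ 0.015  0.544  1.384 -0.002  1.211  0.4  ]
```

View pics/w2.png

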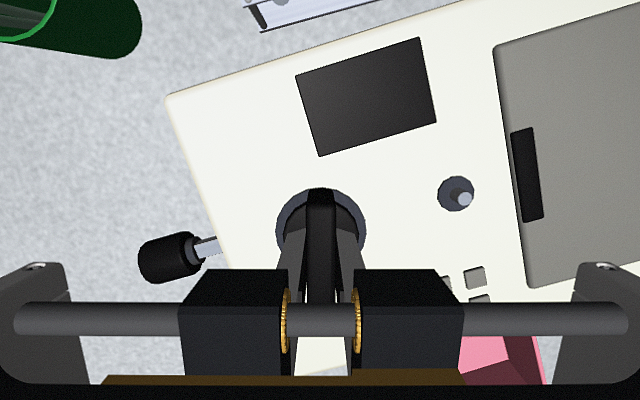

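The row count was off, so that call was refused. The picture shows the bar at (320,240) still held between the fingers and turned along with the gripper. I'll send the release again.

Call:
jog_arm(rows=[0,0,0,0,0,0,0.5,0,0,0,0,0,0,0,0,0,0,0,0,0,0,0,0,0,0,0,0,0,0,0,0.012,0,0,0,0,0,0,0.02,0,0,0,0,0,0,0.03,0,0,0,0,0,0,0.03,0,0,0,0], squeeze=60)

```text
time_s: 6.2
ee_pos: [0.6232, 0.047, 0.2121]
eef_rot: [-1.087, 1.57, -3.047]
force: [0.2, 0.1, -0.5]
grip_width: 0.0646
```

```bash
python3 - <<'E'
from h import *
from station import ctrl
o=rep()
p,d=ctrl.camera("top")
cv2.imwrite("pics/t2.png",cv2.resize(p[140:280,200:400,::-1],None,fx=3,fy=3))
E
```

```text
t6.20 p [0.6232 0.047  0.2121] F [ 0.21  0.1  -0.49] M [-0.048 -0.085  0.003] w0.0646 jaw vs instr y 72.90 tool x [-8.e-04 -1.e-04 -1.e+00] q [ 0.017  0.465  1.279 -0.     1.398  0.406]
```

View pics/t2.png

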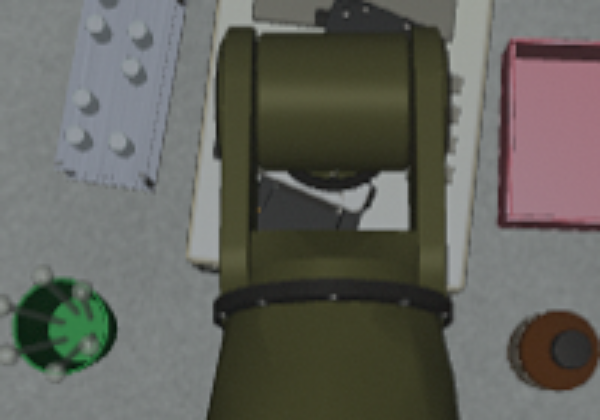

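The arm blocks the top view here, so it tells me nothing about the knob. I'll move over to the rod knob.

Call:
jog_arm(rows=[-0.01,0.001,0,0,0,-6.1,0,-0.01,0.001,0,0,0,-6.1,0,-0.01,0.001,0,0,0,-6.1,0,-0.01,0.001,0,0,0,-6.1,0,-0.01,0.001,0,0,0,-6.1,0,-0.01,0.001,0,0,0,-6.1,0,-0.01,0.001,0,0,0,-6.1,0,-0.01,0.001,0,0,0,-6.1,0])

```text
time_s: 6.92
ee_pos: [0.5431, 0.0551, 0.2113]
eef_rot: [2.816, 1.57, -0.001]
force: [0.4, -0.0, -0.5]
grip_width: 0.0937
```

Call:
jog_arm(rows=[-0.01,0.001,0,0,0,-6,0,-0.01,0.001,0,0,0,-6,0,-0.01,0.001,0,0,0,-6,0,-0.01,0.001,0,0,0,-6,0,0,0,0,0,0,0,0,0,0,0,0,0,0,0])

```text
time_s: 7.42
ee_pos: [0.5038, 0.059, 0.2113]
eef_rot: [-3.038, 1.57, 0.018]
force: [-0.3, -0.0, 0.1]
grip_width: 0.0943
```

```bash
python3 - <<'E'
from h import *
from station import ctrl
m=ctrl.camera_model("wrist");o=rep()
p,d=ctrl.camera("wrist")
cv2.imwrite("pics/w3.png",p[:,:,::-1])
import pickle;pickle.dump(m,open("pics/w3.pkl","wb"))
E
```

```text
t7.42 p [0.5038 0.059  0.2113] F [-0.32 -0.    0.06] M [-0.007  0.034  0.055] w0.0943 jaw vs instr y 0.29 tool x [ 0.0013  0.     -1.    ] q [ 0.044  0.199  1.633 -0.     1.308  1.701]
```

View pics/w3.png

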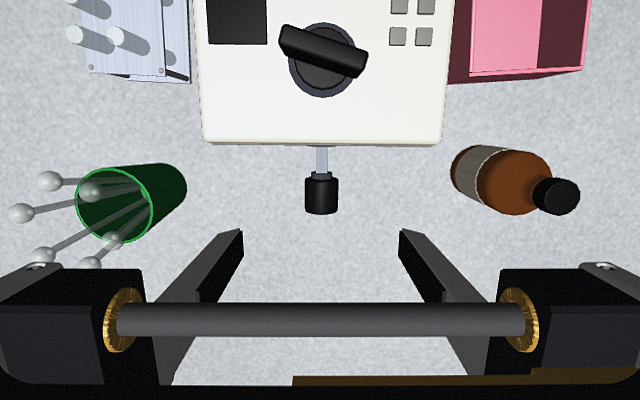

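The wrist picture shows the bar turned anticlockwise by about 73° at (323,52). The rod knob at (321,193) is centred between the fingers, so I'll descend onto it.

Call:
jog_arm(rows=[-0.0005,0,-0.02,0,0,-0.3,0,0,0,-0.021,0,0,0,0,0,0,-0.021,0,0,0,0,0,0,-0.021,0,0,0,0,0,0,-0.021,0,0,0,0,0,0,-0.021,0,0,0,0,0,0,-0.021,0,0,0,0,0,0,-0.02,0,0,0,0])

```text
time_s: 8.13
ee_pos: [0.5036, 0.0589, 0.0433]
eef_rot: [1.44, 1.571, -1.793]
force: [0.0, 0.8, -0.3]
grip_width: 0.0939
```

Call:
jog_arm(rows=[0,0,0,0,0,0,0.5,0,0,0,0,0,0,1,0,0,0,0,0,0,1,0,0,0,0,0,0,1,0,0,0,0,0,0,1,0,0,0,0,0,0,1], squeeze=20)

```text
time_s: 8.63
ee_pos: [0.5035, 0.059, 0.0453]
eef_rot: [-3.016, 1.569, 0.032]
force: [-0.0, -0.0, 1.1]
grip_width: 0.0573
```

```bash
python3 - <<'E'
from h import *
rep()
E
```

```text
t8.63 p [0.5035 0.059  0.0453] F [-0.04 -0.02  1.14] M [0.051 0.02  0.014] w0.0573 jaw vs instr y -0.19 tool x [ 0.0013  0.     -1.    ] q [ 0.044  0.404  1.793 -0.     0.943  1.709]
```

Call:
jog_arm(rows=[0,0,-0.001,0,0,0,1,0,0,0,0,0,0,1,0,0,0,0,0,0,1,0,0,0,0,0,0,1], squeeze=40)

```text
time_s: 8.97
ee_pos: [0.5031, 0.0585, 0.0435]
eef_rot: [1.493, 1.57, -1.742]
force: [-1.0, -3.6, 1.3]
grip_width: 0.0355
```

Call:
jog_arm(rows=[0,0,0,0,0,0,1,0,0,0,0,0,0,1], squeeze=60)

```text
time_s: 9.13
ee_pos: [0.5031, 0.0585, 0.0435]
eef_rot: [1.342, 1.57, -1.894]
force: [-1.6, -6.1, 1.0]
grip_width: 0.0348
```

```bash
python3 - <<'E'
from h import *
rep()
E
```

```text
t9.13 p [0.5031 0.0585 0.0435] F [-1.62 -6.08  1.03] M [-0.91   0.193  0.048] w0.0348 jaw vs instr y -0.20 tool x [-2.e-04 -7.e-04 -1.e+00] q [ 4.400e-02  4.070e-01  1.794e+00 -1.000e-03  9.410e-01  1.709e+00]
```

Call:
jog_arm(rows=[-0.004,-0.0003,0,0,0,0,1,-0.004,0.0004,0,0,0,0,1,-0.004,0.0004,0,0,0,0,1,-0.004,0.0003,0,0,0,0,1])

```text
time_s: 9.47
ee_pos: [0.4888, 0.0599, 0.0437]
eef_rot: [-2.984, 1.566, 0.063]
force: [15.7, 0.5, -11.8]
grip_width: 0.0348
```

Call:
jog_arm(rows=[-0.002,0.0002,0,0,0,0,1])

```text
time_s: 9.55
ee_pos: [0.4862, 0.0601, 0.0436]
eef_rot: [-2.949, 1.567, 0.099]
force: [11.7, 0.9, -8.3]
grip_width: 0.0349
```

Call:
jog_arm(rows=[-0.002,0.0002,0,0,0,0,1])

```text
time_s: 9.63
ee_pos: [0.4845, 0.0603, 0.0436]
eef_rot: [-2.974, 1.567, 0.073]
force: [11.2, 0.1, -9.4]
grip_width: 0.0347
```

Call:
jog_arm(rows=[-0.002,0.0001,0,0,0,0,1])

```text
time_s: 9.72
ee_pos: [0.4826, 0.0604, 0.0436]
eef_rot: [-2.95, 1.567, 0.097]
force: [13.1, 1.5, -9.7]
grip_width: 0.0348
```

Call:
jog_arm(rows=[0,0,0,0,0,0,1,0,0,0,0,0,0,1])

```text
time_s: 9.88
ee_pos: [0.4812, 0.0605, 0.0435]
eef_rot: [-1.712, 1.57, 1.335]
force: [-0.3, 3.0, 0.9]
grip_width: 0.0349
```

```bash
python3 - <<'E'
from h import *
from station import ctrl
m=ctrl.camera_model("wrist");o=rep()
p,d=ctrl.camera("wrist")
cv2.imwrite("pics/w4.png",p[:,:,::-1])
print(at_z(m,[(324,130)],.1))
print("front top edge pred",proj(m,[[.554,.0529,.1],[.5023,.0587,.08]]))
E
```

```text
t9.88 p [0.4812 0.0605 0.0435] F [-0.33  2.97  0.92] M [ 0.44   0.047 -0.004] w0.0349 jaw vs instr y -0.21 tool x [ 1.e-04  5.e-04 -1.e+00] q [4.900e-02 3.660e-01 1.854e+00 1.000e-03 9.210e-01 1.714e+00]
[[0.5484922  0.05400325 0.1       ]]
front top edge pred [[325.58443652 114.82792463]
 [322.61303978 228.35255915]]
```

View pics/w4.png

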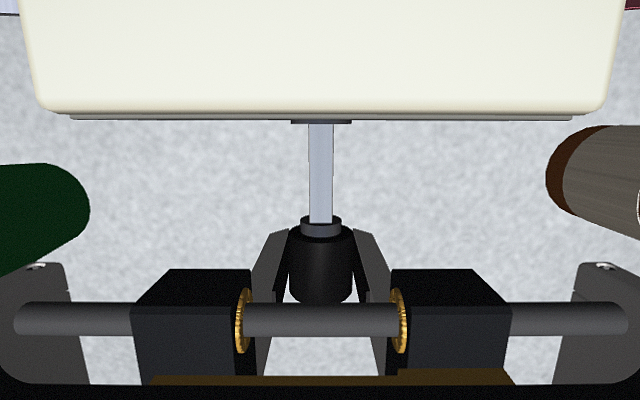

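The picture shows the rod out with the knob at (321,265) held between the pads. At rest the force is about zero, so the earlier pull was dynamic. I'll go on in 2 mm steps, letting it settle after each one.

Call:
jog_arm(rows=[-0.001,0.0001,0,0,0,0,1,-0.001,0.0001,0,0,0,0,1,0,0,0,0,0,0,1])

```text
time_s: 10.18
ee_pos: [0.4798, 0.0607, 0.0436]
eef_rot: [-2.881, 1.569, 0.167]
force: [4.7, 3.5, -3.8]
grip_width: 0.0352
```

Call:
jog_arm(rows=[-0.001,0.0001,0,0,0,0,1,-0.001,0.0001,0,0,0,0,1,0,0,0,0,0,0,1])

```text
time_s: 10.43
ee_pos: [0.4779, 0.0609, 0.0436]
eef_rot: [-2.88, 1.569, 0.167]
force: [4.4, 2.8, -3.9]
grip_width: 0.0345
```

Call:
jog_arm(rows=[-0.001,0.0001,0,0,0,0,1,-0.001,0.0001,0,0,0,0,1,0,0,0,0,0,0,1])

```text
time_s: 10.68
ee_pos: [0.4759, 0.0611, 0.0435]
eef_rot: [-2.888, 1.569, 0.159]
force: [5.9, 3.4, -4.4]
grip_width: 0.0345
```

Call:
jog_arm(rows=[-0.001,0.0001,0,0,0,0,1,-0.001,0.0001,0,0,0,0,1,0,0,0,0,0,0,1])

```text
time_s: 10.93
ee_pos: [0.4739, 0.0612, 0.0436]
eef_rot: [-2.881, 1.569, 0.166]
force: [4.6, 2.5, -3.6]
grip_width: 0.0347
```

Call:
jog_arm(rows=[-0.001,0.0001,0,0,0,0,1,-0.001,0.0001,0,0,0,0,1,0,0,0,0,0,0,1])

```text
time_s: 11.18
ee_pos: [0.4719, 0.0614, 0.0436]
eef_rot: [-2.884, 1.569, 0.163]
force: [6.3, 3.6, -2.5]
grip_width: 0.035
```

Call:
jog_arm(rows=[-0.001,0.0001,0,0,0,0,1,-0.001,0,0,0,0,0,1,0,0,0,0,0,0,1])

```text
time_s: 11.43
ee_pos: [0.4699, 0.0617, 0.0436]
eef_rot: [-2.818, 1.568, 0.23]
force: [6.1, 4.1, -3.5]
grip_width: 0.0348
```

Call:
jog_arm(rows=[-0.001,0.0001,0,0,0,0,1,-0.001,0.0001,0,0,0,0,1,0,0,0,0,0,0,1])

```text
time_s: 11.68
ee_pos: [0.4679, 0.0618, 0.0436]
eef_rot: [-2.834, 1.569, 0.214]
force: [6.1, 4.0, -3.7]
grip_width: 0.0349
```

Call:
jog_arm(rows=[-0.001,0,0,0,0,0,1,-0.001,0.0001,0,0,0,0,1,0,0,0,0,0,0,1])

```text
time_s: 11.93
ee_pos: [0.4659, 0.062, 0.0436]
eef_rot: [-2.779, 1.569, 0.268]
force: [5.5, 4.3, -4.1]
grip_width: 0.0346
```

Call:
jog_arm(rows=[-0.001,0.0001,0,0,0,0,1,-0.001,0.0001,0,0,0,0,1,0,0,0,0,0,0,1])

```text
time_s: 12.18
ee_pos: [0.4639, 0.0622, 0.0436]
eef_rot: [-2.798, 1.568, 0.249]
force: [5.7, 4.4, -4.2]
grip_width: 0.0348
```

Call:
jog_arm(rows=[-0.001,0,0,0,0,0,1,-0.001,0,0,0,0,0,1,0,0,0,0,0,0,1])

```text
time_s: 12.43
ee_pos: [0.4619, 0.0624, 0.0436]
eef_rot: [-2.669, 1.568, 0.379]
force: [4.9, 6.0, -4.4]
grip_width: 0.0349
```

Call:
jog_arm(rows=[-0.001,0,0,0,0,0,1,-0.001,0.0001,0,0,0,0,1,0,0,0,0,0,0,1])

```text
time_s: 12.68
ee_pos: [0.4599, 0.0625, 0.0436]
eef_rot: [-2.634, 1.568, 0.414]
force: [6.1, 7.5, -4.8]
grip_width: 0.0344
```

Call:
jog_arm(rows=[-0.001,0.0001,0,0,0,0,1,-0.001,0.0001,0,0,0,0,1,0,0,0,0,0,0,1])

```text
time_s: 12.93
ee_pos: [0.4579, 0.0628, 0.0436]
eef_rot: [-2.636, 1.568, 0.411]
force: [6.5, 7.4, -4.1]
grip_width: 0.0347
```

Call:
jog_arm(rows=[-0.001,0.0004,0,0,0,0,1,-0.001,0.0003,0,0,0,0,1,0,0,0,0,0,0,1])

```text
time_s: 13.18
ee_pos: [0.4558, 0.063, 0.0436]
eef_rot: [-2.946, 1.569, 0.101]
force: [4.6, 2.9, -3.6]
grip_width: 0.035
```

Call:
jog_arm(rows=[-0.001,0.0001,0,0,0,0,1,-0.001,0.0001,0,0,0,0,1,0,0,0,0,0,0,1])

```text
time_s: 13.43
ee_pos: [0.4539, 0.0632, 0.0436]
eef_rot: [-2.922, 1.569, 0.126]
force: [4.7, 3.0, -3.2]
grip_width: 0.0347
```

Call:
jog_arm(rows=[-0.001,0.0001,0,0,0,0,1,-0.001,0.0001,0,0,0,0,1,0,0,0,0,0,0,1])

```text
time_s: 13.68
ee_pos: [0.4519, 0.0634, 0.0436]
eef_rot: [-2.923, 1.569, 0.124]
force: [6.4, 2.8, -2.1]
grip_width: 0.0349
```

Call:
jog_arm(rows=[-0.001,0.0001,0,0,0,0,1,-0.001,0.0001,0,0,0,0,1,0,0,0,0,0,0,1])

```text
time_s: 13.93
ee_pos: [0.4499, 0.0636, 0.0436]
eef_rot: [-2.919, 1.569, 0.128]
force: [4.8, 2.4, -3.7]
grip_width: 0.0351
```

Call:
jog_arm(rows=[-0.001,0.0001,0,0,0,0,1,-0.001,0.0001,0,0,0,0,1,0,0,0,0,0,0,1])

```text
time_s: 14.18
ee_pos: [0.4479, 0.0638, 0.0436]
eef_rot: [-2.939, 1.569, 0.108]
force: [4.9, 1.6, -3.3]
grip_width: 0.0347
```

Call:
jog_arm(rows=[-0.001,0.0001,0,0,0,0,1,-0.001,0.0001,0,0,0,0,1,0,0,0,0,0,0,1])

```text
time_s: 14.43
ee_pos: [0.4459, 0.064, 0.0436]
eef_rot: [-2.944, 1.569, 0.103]
force: [6.3, 1.3, -3.9]
grip_width: 0.0347
```

```bash
python3 - <<'E'
from h import *
from station import ctrl
m=ctrl.camera_model("wrist");o=rep()
p,d=ctrl.camera("wrist")
cv2.imwrite("pics/w5.png",p[:,:,::-1])
p,d=ctrl.camera("side")
cv2.imwrite("pics/s5.png",cv2.resize(p[140:240,230:390,::-1],None,fx=4,fy=4))
E
```

```text
t14.43 p [0.4459 0.064  0.0436] F [ 6.26  1.27 -3.85] M [ 0.429 -0.984 -0.001] w0.0347 jaw vs instr y -0.20 tool x [ 2.2e-03  2.0e-04 -1.0e+00] q [0.061 0.3   1.948 0.    0.891 1.726]
```

View pics/w5.png

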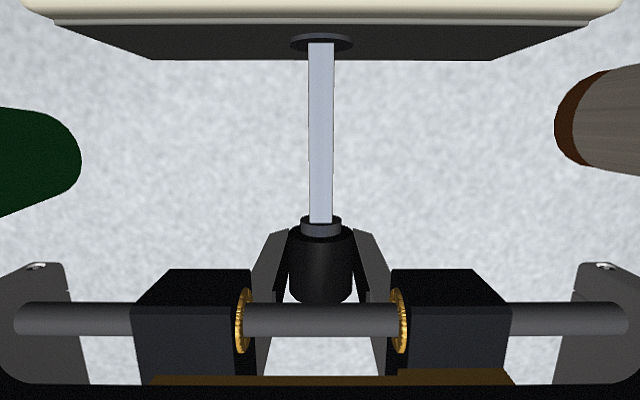

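View pics/s5.png

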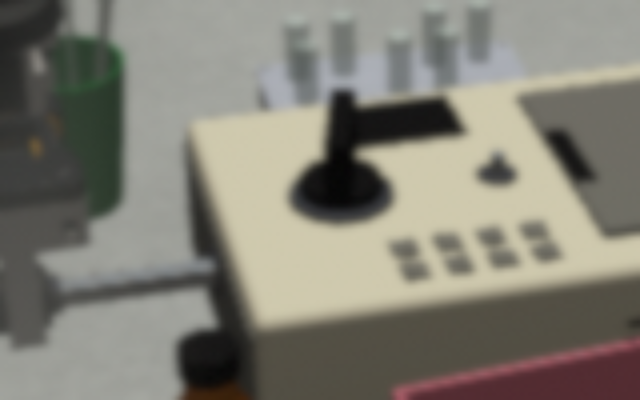

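The wrist picture shows the knob at the same spot, (321,265), so there has been no slip. The side picture shows the pin still standing up at about (497,165) in the crop. Continuing.

Call:
jog_arm(rows=[-0.001,0.0001,0,0,0,0,1,-0.001,0.0001,0,0,0,0,1,0,0,0,0,0,0,1])

```text
time_s: 14.78
ee_pos: [0.4439, 0.0642, 0.0436]
eef_rot: [-2.956, 1.569, 0.091]
force: [6.1, 2.4, -3.9]
grip_width: 0.0348
```

Call:
jog_arm(rows=[-0.001,0.0001,0,0,0,0,1,-0.001,0.0001,0,0,0,0,1,0,0,0,0,0,0,1])

```text
time_s: 15.03
ee_pos: [0.4419, 0.0644, 0.0436]
eef_rot: [-2.939, 1.569, 0.108]
force: [5.3, 1.9, -4.0]
grip_width: 0.035
```

Call:
jog_arm(rows=[-0.001,0.0001,0,0,0,0,1,-0.001,0.0001,0,0,0,0,1,0,0,0,0,0,0,1])

```text
time_s: 15.28
ee_pos: [0.4398, 0.0646, 0.0436]
eef_rot: [-2.931, 1.569, 0.116]
force: [3.9, 2.2, -2.1]
grip_width: 0.0347
```

Call:
jog_arm(rows=[-0.001,0.0001,0,0,0,0,1,-0.001,0.0001,0,0,0,0,1,0,0,0,0,0,0,1])

```text
time_s: 15.53
ee_pos: [0.4372, 0.0648, 0.0435]
eef_rot: [-2.404, 1.57, 0.643]
force: [-0.8, 2.9, 1.9]
grip_width: 0.0346
```

Call:
jog_arm(rows=[-0.001,0.0001,0,0,0,0,1,-0.001,0.0001,0,0,0,0,1,0,0,0,0,0,0,1])

```text
time_s: 15.78
ee_pos: [0.4346, 0.065, 0.0434]
eef_rot: [-0.129, 1.57, 2.918]
force: [-4.8, 4.9, 4.3]
grip_width: 0.0349
```

The force has reversed, so the rod is pulling itself in. I'll switch to 1 mm steps.

Call:
jog_arm(rows=[-0.001,0.0003,0,0,0,0,1,0,0,0,0,0,0,1,0,0,0,0,0,0,1])

```text
time_s: 16.03
ee_pos: [0.4336, 0.0652, 0.0434]
eef_rot: [0.149, 1.57, -3.087]
force: [-4.9, 1.3, 5.2]
grip_width: 0.0348
```

```bash
python3 - <<'E'
from h import *
rep()
E
```

```text
t16.03 p [0.4336 0.0652 0.0434] F [-4.95  1.28  5.24] M [0.354 0.866 0.009] w0.0348 jaw vs instr y -0.20 tool x [-1.1e-03 -1.0e-04 -1.0e+00] q [0.066 0.279 1.977 0.    0.886 1.731]
```

Call:
jog_arm(rows=[-0.001,0.0003,0,0,0,0,1,0,0,0,0,0,0,1,0,0,0,0,0,0,1])

```text
time_s: 16.28
ee_pos: [0.4328, 0.0653, 0.0434]
eef_rot: [0.505, 1.57, -2.731]
force: [-4.6, -1.3, 6.0]
grip_width: 0.0347
```

Call:
jog_arm(rows=[-0.001,0,0,0,0,0,1,0,0,0,0,0,0,1,0,0,0,0,0,0,1])

```text
time_s: 16.53
ee_pos: [0.432, 0.0654, 0.0435]
eef_rot: [0.559, 1.57, -2.677]
force: [-3.3, -1.9, 4.0]
grip_width: 0.0347
```

Call:
jog_arm(rows=[-0.001,0.0001,0,0,0,0,1,0,0,0,0,0,0,1,0,0,0,0,0,0,1])

```text
time_s: 16.78
ee_pos: [0.4317, 0.0654, 0.0435]
eef_rot: [3.096, 1.569, -0.14]
force: [4.4, -2.9, -1.4]
grip_width: 0.0351
```

```bash
python3 - <<'E'
from h import *
from station import ctrl
rep()
p,d=ctrl.camera("side")
cv2.imwrite("pics/s6.png",cv2.resize(p[140:240,230:390,::-1],None,fx=4,fy=4))
E
```

```text
t16.78 p [0.4317 0.0654 0.0435] F [ 4.43 -2.92 -1.4 ] M [-0.527 -0.729  0.015] w0.0351 jaw vs instr y -0.20 tool x [ 1.7e-03 -2.0e-04 -1.0e+00] q [ 0.067  0.274  1.984 -0.     0.882  1.732]
```

View pics/s6.png

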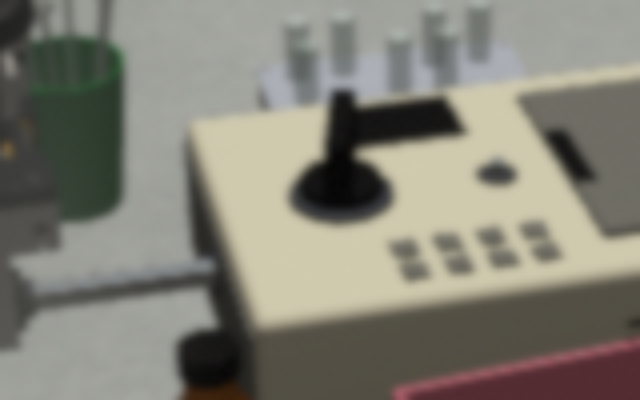

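In this picture the pin at (497,170) has clearly dropped into its seat. I'll release the rod knob and rise.

Call:
jog_arm(rows=[0,0,0,0,0,0,0.8,0,0,0,0,0,0,0.5,0,0,0,0,0,0,0,0,0,0,0,0,0,0,0,0,0,0,0,0,0,0,0,0,0,0,0,0,0,0,0,0,0,0,0])

```text
time_s: 17.42
ee_pos: [0.431, 0.0656, 0.0434]
eef_rot: [-0.179, 1.571, 2.868]
force: [0.1, 0.1, 0.0]
grip_width: 0.0714
```

Call:
jog_arm(rows=[0,0,0.01,0,0,0,0,0,0,0.02,0,0,0,0,0,0,0.028,0,0,0,0,0,0,0.028,0,0,0,0,0,0,0.028,0,0,0,0,0,0,0.028,0,0,0,0,0,0,0.028,0,0,0,0,0,0,0,0,0,0,0])

```text
time_s: 18.08
ee_pos: [0.4327, 0.0657, 0.2192]
eef_rot: [-2.974, 1.563, 0.073]
force: [-0.2, 1.0, 1.3]
grip_width: 0.0943
```

```bash
python3 - <<'E'
from h import *
from station import ctrl
m=ctrl.camera_model("wrist");o=rep()
p,d=ctrl.camera("wrist")
cv2.imwrite("pics/w7.png",p[:,:,::-1])
p,d=ctrl.camera("side")
cv2.imwrite("pics/s7.png",cv2.resize(p[140:240,230:390,::-1],None,fx=4,fy=4))
print("clamp delta",np.array([.624,.0468,.119])-o['ee_pos'])
E
```

```text
t18.08 p [0.4327 0.0657 0.2192] F [-0.25  1.02  1.34] M [-0.017 -0.041  0.044] w0.0943 jaw vs instr y -0.20 tool x [ 8.1e-03  6.0e-04 -1.0e+00] q [0.067 0.029 1.804 0.    1.301 1.732]
clamp delta [ 0.19131135 -0.01891177 -0.10015115]
```

View pics/w7.png

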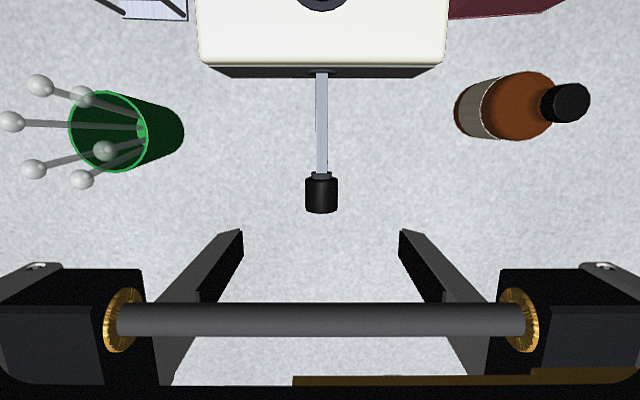

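View pics/s7.png

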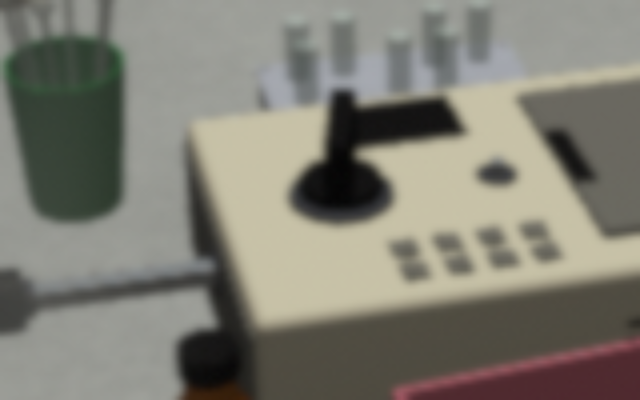

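The pin stays seated at (497,172) with the rod released, and the cup and bottle have not moved. Going back to the clamp knob.

Call:
jog_arm(rows=[0.016,-0.0016,0,0,0,6.1,0,0.016,-0.0016,0,0,0,6.1,0,0.016,-0.0016,0,0,0,6.1,0,0.016,-0.0016,0,0,0,6.1,0,0.016,-0.0016,0,0,0,6.1,0,0.016,-0.0016,0,0,0,6.1,0,0.016,-0.0016,0,0,0,6.1,0,0.016,-0.0016,0,0,0,6.1,0])

```text
time_s: 18.85
ee_pos: [0.5593, 0.0526, 0.2119]
eef_rot: [-0.737, 1.568, -3.116]
force: [0.1, -0.4, 0.1]
grip_width: 0.0941
```

Call:
jog_arm(rows=[0.016,-0.0016,0,0,0,6.1,0,0.016,-0.0016,0,0,0,6.1,0,0.016,-0.0016,0,0,0,6.1,0,0.015,-0.0016,0,0,0,6,0,0,0,0,0,0,0,0,0,0,0,0,0,0,0])

```text
time_s: 19.35
ee_pos: [0.6216, 0.0463, 0.2117]
eef_rot: [-1.185, 1.568, 3.135]
force: [0.1, -0.2, -0.5]
grip_width: 0.0936
```

```bash
python3 - <<'E'
from h import *
from station import ctrl
m=ctrl.camera_model("wrist");o=rep()
p,d=ctrl.camera("wrist")
cv2.imwrite("pics/w8.png",p[:,:,::-1])
print("clamp delta",np.array([.624,.0468,.119])-o['ee_pos'])
E
```

```text
t19.35 p [0.6216 0.0463 0.2117] F [ 0.14 -0.17 -0.5 ] M [-0.038 -0.071 -0.003] w0.0936 jaw vs instr y 72.72 tool x [-0.0027  0.     -1.    ] q [0.016 0.463 1.283 0.    1.398 0.408]
clamp delta [ 0.00241686  0.00045195 -0.09274431]
```

View pics/w8.png

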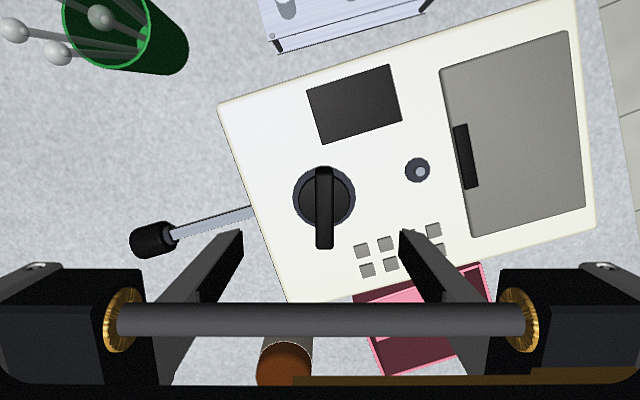

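The bar at (324,205) lines up with the fingers. Descending and gripping.

Call:
jog_arm(rows=[0.0022,0.0003,-0.015,0,0,0,0,0,0,-0.015,0,0,0,0,0,0,-0.015,0,0,0,0,0,0,-0.015,0,0,0,0,0,0,-0.015,0,0,0,0,0,0,-0.0145,0,0,0,0,0,0,0,0,0,0,0.5,0,0,0,0,0,0,0.6], squeeze=20)

```text
time_s: 20.07
ee_pos: [0.6235, 0.0468, 0.1239]
eef_rot: [-1.138, 1.57, -3.1]
force: [0.5, 0.3, -0.0]
grip_width: 0.0841
```

```bash
python3 - <<'E'
from h import *
o=rep()
print("clamp delta",np.array([.624,.0468,.119])-o['ee_pos'])
E
```

```text
t20.07 p [0.6235 0.0468 0.1239] F [ 0.47  0.27 -0.02] M [-0.034 -0.067 -0.019] w0.0841 jaw vs instr y 72.80 tool x [-1.2e-03 -1.0e-04 -1.0e+00] q [ 0.016  0.539  1.379 -0.     1.225  0.407]
clamp delta [ 4.67782371e-04  5.09224651e-06 -4.86811367e-03]
```

Call:
jog_arm(rows=[0,0,-0.004,0,0,0,1,0,0,0,0,0,0,1,0,0,0,0,0,0,1,0,0,0,0,0,0,1,0,0,0,0,0,0,1,0,0,0,0,0,0,1,0,0,0,0,0,0,1,0,0,0,0,0,0,1])

```text
time_s: 20.73
ee_pos: [0.6243, 0.0467, 0.12]
eef_rot: [1.978, 1.571, 0.018]
force: [-0.1, 0.1, -0.1]
grip_width: 0.0309
```

Call:
jog_arm(rows=[0,0,0,0,0,0,1,0,0,0,0,0,0,1,0,0,0,0,0,0,1,0,0,0,0,0,0,1], squeeze=60)

```text
time_s: 21.07
ee_pos: [0.6246, 0.0465, 0.12]
eef_rot: [1.672, 1.57, -0.288]
force: [3.4, -1.1, -1.6]
grip_width: 0.0146
```

```bash
python3 - <<'E'
from h import *
o=rep()
E
```

```text
t21.07 p [0.6246 0.0465 0.12  ] F [ 3.4  -1.1  -1.61] M [-0.217 -0.676  0.161] w0.0146 jaw vs instr y 72.90 tool x [ 7.e-04 -2.e-04 -1.e+00] q [ 0.016  0.544  1.381 -0.     1.216  0.405]
```

Gripped. Turning clockwise.

Call:
jog_arm(rows=[0,0,0,0,0,-3,1,0,0,0,0,0,-5,1,0,0,0,0,0,-5,1,0,0,0,0,0,-5,1,0,0,0,0,0,-5,1,0,0,0,0,0,-5,1,0,0,0,0,0,-5,1,0,0,0,0,0,-5,1])

```text
time_s: 21.73
ee_pos: [0.6245, 0.0466, 0.12]
eef_rot: [2.34, 1.57, -0.287]
force: [2.0, -2.0, -1.3]
grip_width: 0.0147
```

Call:
jog_arm(rows=[0,0,0,0,0,-5,1,0,0,0,0,0,-5,1,0,0,0,0,0,-5,1,0,0,0,0,0,-5,1,0,0,0,0,0,-5,1,0,0,0,0,0,-4,1,0,0,0,0,0,-2,1,0,0,0,0,0,0,1])

```text
time_s: 22.4
ee_pos: [0.6244, 0.0467, 0.12]
eef_rot: [-2.859, 1.57, 0.258]
force: [1.3, -0.1, -0.6]
grip_width: 0.0143
```

```bash
python3 - <<'E'
from h import *
o=rep()
E
```

```text
t22.40 p [0.6244 0.0467 0.12  ] F [ 1.3  -0.07 -0.61] M [ 0.071 -0.485 -0.01 ] w0.0143 jaw vs instr y 3.80 tool x [ 4.e-04  1.e-04 -1.e+00] q [0.016 0.544 1.381 0.    1.216 1.611]
```

Call:
jog_arm(rows=[0,0,0,0,0,-2,1,0,0,0,0,0,-2,1,0,0,0,0,0,-1,1])

```text
time_s: 22.65
ee_pos: [0.6244, 0.0467, 0.12]
eef_rot: [-2.775, 1.571, 0.256]
force: [2.9, 0.7, -1.4]
grip_width: 0.0148
```

```bash
python3 - <<'E'
from h import *
o=rep()
E
```

```text
t22.65 p [0.6244 0.0467 0.12  ] F [ 2.9   0.74 -1.36] M [ 0.108 -0.507  0.469] w0.0148 jaw vs instr y -1.11 tool x [ 3.e-04  1.e-04 -1.e+00] q [0.016 0.544 1.381 0.    1.216 1.697]
```

Call:
jog_arm(rows=[0,0,0,0,0,-2,1,0,0,0,0,0,0,1])

```text
time_s: 22.82
ee_pos: [0.6244, 0.0467, 0.12]
eef_rot: [2.792, 1.57, -0.494]
force: [2.1, 0.1, -1.1]
grip_width: 0.0146
```

```bash
python3 - <<'E'
from h import *
o=rep()
E
```

```text
t22.82 p [0.6244 0.0467 0.12  ] F [ 2.14  0.07 -1.09] M [ 0.095 -0.589  1.043] w0.0146 jaw vs instr y -3.06 tool x [ 4.e-04 -2.e-04 -1.e+00] q [ 0.016  0.544  1.381 -0.     1.216  1.731]
```

The moment has gone up to 1.04 N m, so the knob is on its stop. Releasing and rising.

Call:
jog_arm(rows=[0,0,0,0,0,1,1,0,0,0,0,0,0,0.8,0,0,0,0,0,0,0.5,0,0,0,0,0,0,0,0,0,0,0,0,0,0,0,0,0,0,0,0,0,0,0,0,0,0,0,0])

```text
time_s: 23.4
ee_pos: [0.6242, 0.0467, 0.1199]
eef_rot: [-0.141, 1.571, 2.873]
force: [0.2, 0.1, 0.3]
grip_width: 0.0487
```

Call:
jog_arm(rows=[0,0,0.01,0,0,0,0,0,0,0.02,0,0,0,0,0,0,0.02,0,0,0,0,0,0,0.03,0,0,0,0,0,0,0.03,0,0,0,0,0,0,0,0,0,0,0])

```text
time_s: 23.9
ee_pos: [0.6259, 0.0467, 0.2373]
eef_rot: [-2.994, 1.561, 0.02]
force: [-0.0, -0.1, 0.4]
grip_width: 0.0885
```

Call:
jog_arm(rows=[-0.016,-0.02,0.005,0,0,0,0,-0.016,-0.02,0.005,0,0,0,0,-0.016,-0.02,0,0,0,0,0,-0.016,-0.02,0,0,0,0,0,-0.016,-0.02,0,0,0,0,0,-0.016,-0.02,0,0,0,0,0,-0.016,-0.02,0,0,0,0,0,-0.016,-0.02,0,0,0,0,0])

```text
time_s: 24.57
ee_pos: [0.4954, -0.1141, 0.2405]
eef_rot: [3.039, 1.57, -0.23]
force: [0.2, -0.5, 1.3]
grip_width: 0.0936
```

Call:
jog_arm(rows=[-0.016,-0.02,0,0,0,0,0,-0.016,-0.02,0,0,0,0,0,-0.016,-0.02,0,0,0,0,0,-0.016,-0.02,0,0,0,0,0,-0.016,-0.02,0,0,0,0,0,-0.016,-0.02,0,0,0,0,0,-0.016,-0.02,0,0,0,0,0,0,0,0,0,0,0,0])

```text
time_s: 25.23
ee_pos: [0.3823, -0.2556, 0.2405]
eef_rot: [1.789, 1.57, -1.483]
force: [-0.7, 0.3, 0.1]
grip_width: 0.094
```

```bash
python3 - <<'E'
from h import *
from station import ctrl
o=rep()
p,d=ctrl.camera("side")
cv2.imwrite("pics/s9.png",cv2.resize(p[140:240,230:390,::-1],None,fx=4,fy=4))
p,d=ctrl.camera("top")
cv2.imwrite("pics/t9.png",cv2.resize(p[85:285,195:420,::-1],None,fx=3,fy=3,interpolation=cv2.INTER_CUBIC)[:600])
E
```

```text
t25.23 p [ 0.3823 -0.2556  0.2405] F [-0.67  0.29  0.13] M [0.02  0.021 0.016] w0.0940 jaw vs instr y -2.25 tool x [ 1.e-04 -9.e-04 -1.e+00] q [-6.690e-01  6.900e-02  1.712e+00 -1.000e-03  1.360e+00  1.032e+00]
```

View pics/s9.png

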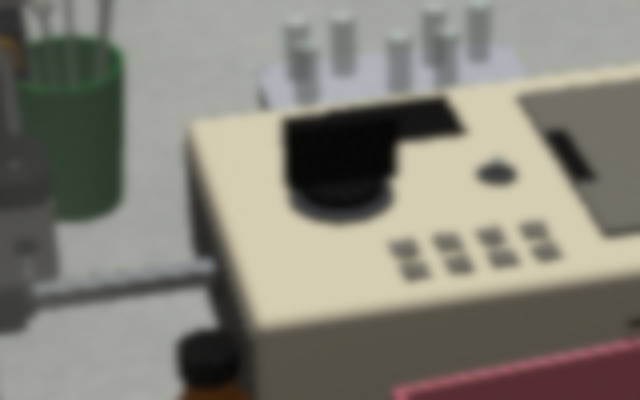

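View pics/t9.png

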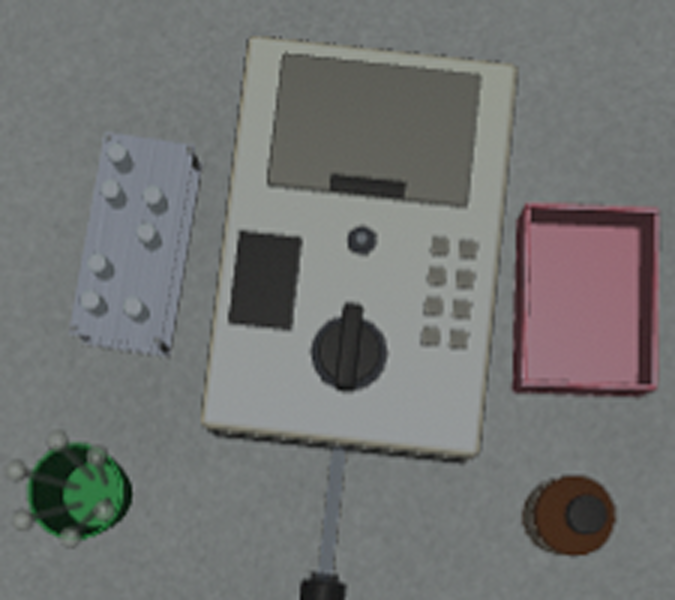

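The bar lies at (353,303)–(347,390) in the top crop, exactly where it was when tight at the start. The pin is still down at (497,172) in the side crop, and the bystanders have not moved. Handing in.

```bash
python3 - <<'E'
from station import ctrl
print(ctrl.hand_in())
E
```

```text
the job is handed in; nothing more can be done
None
```

The second cell should now be in the beam, and I handed the job in at about 25 s of the 69 s allowed. No verdict was reported.

- **Loosening:** I turned the clamp knob anticlockwise by about 73° and let go of it.
- **Pulling the rod:** I pulled it out about 71 mm. Near the end it pulled itself on (the force went from about +5 N to −5 N), then the force turned positive again at the click, where I let go. The side picture showed the detent pin dropped into its seat.
- **Tightening:** I turned the knob clockwise onto its stop, where the moment rose to about 1.0 N m, then let go and moved the arm clear.

**Last checks:** In the final pictures the bar is back where it was when tight at the start, and the pin is still down. The bottle, cup, rack and basket are where they were.

**Went wrong:** One release call was refused because I had miscounted its numbers, and nothing moved. The first top-camera check of the knob was blocked by the arm, so I used the wrist camera instead.

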